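Empty the bracket mould and gauge its filler tube

ROBOT

A 7-joint arm with a two-finger parallel gripper is mounted at the origin on the work surface. World frame = base frame: x ahead of the robot, y to its left, z up, the work surface at z = 0. Lengths are in m, angles in rad, forces in N, time in s.
With the tool pointing down it reaches from about 0.4 to 0.85 m from the base axis. Payload 10.4 kg.
Tool frame: the origin (TCP) lies midway between the tips of the shut fingers; the grasp point (between the pads) lies 19 mm behind it; z points along the fingers, y is the line along which they close (so a half turn about z gives the same grasp; the last joint's range is limited). The gripper opens to 87 mm and grips with 3 to 60 N. Pads are 19 mm wide; open, the fingers measure 117 mm over their backs; the gripper's body (75 mm by 190 mm) begins 51 mm behind the grasp point.
Start: joints at [-1.162, 0.332, -0.065, 1.46, 0.022, 1.35, -0.088], TCP at [0.262, 0.568, 0.223] pointing down, gripper open.
Joint ranges: [-2.6, 2.6], [-0.5, 2.12], [-1.47, 1.34], [0.16, 2.42], [-1.27, 4.41], [0.06, 2.06], [-2.6, 2.6]. Speed limits (rad/s): [2.22, 2.22, 2.79, 2.79, 3.14, 3.14, 3.14].

INTERFACE

Orientations are given as a unit quaternion [x, y, z, w].
In Python, from bench import r gives the robot as it stands.
- The arm moves only by the tool arm_command, never from a script. Its arguments are lists of equal length, an entry for each row: "xyz": the shift along the world's x, y, z in m, a list of three; "rot": the turn, a rotation vector about the world's x, y, z in rad, a list of three. In form: {"xyz": [[tx, ty, tz], ...], "rot": [[ax, ay, az], ...]}. A call has 1 to 20 rows; each row is the pose to reach, as a shift and turn from the pose commanded when the call began; what a row does not reach only later rows make up. A row lasts 1/12 s, in which the tool goes at most 41.7 mm and 7.16 degrees, less where a joint would pass 70% of its speed; a pose out of reach is approached as far as the arm can. A call with a gripper value outside its range is refused whole. "grip" is the opening, from 0 (shut) to 1 (fully open), set as the call begins (left out, the last holds). The fingers move at their own pace and stop on an object; "squeeze" is the grip in N (left out, the last holds). Time passes only in rows, so rows that repeat a pose let the fingers close. It gives the time, the measured TCP pose, the force, the opening and the grip force at its end, in the units of the state.
- r.read_state(): the state, without advancing time (a new reading comes with each control period).
- r.camera(name): name is "scene" or "top"; returns the picture (480x640x3 uint8, red, green, blue); there is no depth.
- r.camera_model(name): a dict with "fx", "fy", "cx", "cy" (pixels), "k1" (the pictures are not rectified: a ray, as slopes to the right and down, at radius r is drawn at 1 + k1 r^2 times it, then the intrinsics apply), "T" (4x4, takes a point from camera to world coordinates). Camera axes: x right, y up, looking along -z (the intrinsics and any distortion apply to the point x, -y, -z); pixel columns grow to the right and rows downward; lengths in m; the calibration is good to about 2 mm. A picture is of the moment at which its call begins. camera_model takes no time and is no camera call.
- r.close_job(): hands the job in; it is judged then, once.
Trained networks look in the newest picture that a camera, given by its name, has taken for a name from the list of things; names that differ only in an ending like _2 or _b are one class to them, and where a whole thing is asked for, a point or a joint stands for the part that bears it (a point fixed in the world has none). Each returns a list of dicts, best first, with "conf" (0 to 1); they miss things now and then, are a little off and sometimes report something else, mostly with a low value. They report only what shows in the picture. A call takes as long as a camera call.
- r.look_for(label, camera): "at" ([x, y, z] in m, in the coordinates of the camera as it stood for that picture, good to about 4 mm: the middle of the surface that is visible of it).
- r.spot_point(label, camera): "at" ([x, y, z] in m, in the coordinates of the camera as it stood for that picture, good to about 4 mm: a listed point, or the origin of a listed thing).
The state is a dict: "time": time; "joint_positions": joint angles; "joint_vel": joint speeds; "joint_torque": joint torques, N m; "ee_pos": TCP position; "eef_rot": TCP orientation; "ft_force": force on the tool from outside, world axes, zero at the start; "torque": the same for the moment, N m; "width": finger opening in m; "grip_force": force on a finger pad.
Only numpy, scipy, OpenCV 4.12 (cv2) and the standard library are available. Lean on these libraries where they do the work, as an engineer would, in place of code of your own. Each camera call takes 0.05 s, during which the arm holds its last target. There are 200 camera calls.

TASK

In the phone shop, lift the moulded bracket straight up out of the open mould and stand it upright on its foot in the small shallow tray. Then take the gauge rod from its cradle by the handle, push it down the sloping filler tube on the mould until its collar stops flat on the tube's mouth, and draw it all the way out again. Finish while still holding the gauge: rod level, still, its tip above the middle of the square light pad and 15 to 25 cm above the bench, ready for reading; leave the phones, jar, screwdriver and spool where they are.

Things in the scene. Friction and masses are not known exactly. Their poses are not given: they have to be found in the camera images.
- mould: Lower half of a bench mould, a fixed aluminium block 110 x 110 mm, 62 mm high, with two 12 mm dowel pins on top near its -x corners. Origin: centre of its underside; z up. Cavity open at the top, centred, 66 (x) by 46 (y) mm, its floor 40 mm above the bench, 22 mm deep. The filler tube rises from the middle of its +x side, which faces away from the robot, turned up to 0.3 rad.
- filler_tube: Fixed steel guide tube on the mould. Origin: centre of its mouth, in the plane of the rim, 62 mm above the bench. Its x axis is the bore's axis, out of the mouth, away from the mould and 15 degrees upward; -x leads down into the cavity. Rim 32 mm across; funnel 22 mm wide narrowing to the 12 mm bore in 6 mm; tube 40 mm long. A bracket still in the cavity blocks the rod.
- bracket: Loose grey plastic bracket, about 60 g: foot plate 62 (x) by 42 (y) by 10 mm with an upright fin 40 mm long in x, 12 mm thick in y, to 60 mm above the underside. Origin: centre of the foot's underside; z up. It starts in the mould's cavity, axes along the mould's; the fin stands 38 mm above the mould's top, to be pinched from above across its thickness.
- tray: Small shallow open steel tray, fixed, 130 (x) by 110 (y) mm outside, 30 mm high, walls and floor 4 mm. Origin: centre of its underside.
- cradle: Fixed dark wooden cradle, base 120 (x) by 60 (y) by 8 mm, with two slotted posts 70 mm high and 12 mm thick, their middles 36 mm either side of its centre along x (60 mm free between them). The gauge's handle lies level in the slots, 50 mm above the bench, and lifts straight up out. Origin: centre of its underside.
- gauge: Loose gauge rod, about 110 g: square handle 96 mm long, 14 by 14 mm; then a collar 28 mm across, 8 mm thick; then a rod 8 mm thick, 66 mm long, to the tip. Origin: middle of the handle, on the axis. x runs along the rod from tip to handle (tip at -x). It starts level in the cradle, tip towards the robot, axis 57 mm above the bench. Home in the tube, its x lies along the tube's x.
- gauge_collar (a point): Centre of the collar's front face (the face towards the tip), 56 mm from the handle's middle. It meets the tube's mouth centre when the rod is home.
- gauge_tip (a point): Centre of the rod's tip end, 66 mm beyond the collar's front face, 122 mm from the handle's middle.
- light_pad: Flat square light pad, white face in a black frame, fixed on the bench, 90 by 90 mm, 6 mm thick. Origin: centre of its underside.
- top_half: Upper half of the mould put aside: a fixed aluminium block 80 by 80 mm, 36 mm high. Not needed. Origin: centre of its underside.
- phone_a: Bystander: dead bar phone lying flat, 118 by 50 by 16 mm. Origin: centre of the underside.
- phone_b: Bystander: dead bar phone lying flat, 100 by 44 by 19 mm. Origin: centre of the underside.
- jar: Bystander: closed glass jar, 56 mm across, 85 mm high. Origin: centre of the underside.
- screwdriver: Bystander: screwdriver lying on the bench, about 170 mm long.
- spool: Bystander: black solder spool standing on its flange, 52 mm across, 34 mm high. Origin: centre of the underside.

How it is judged:
On the way, in this order (a step that is already met when the one before it is completed fails the run):
1. the bracket stands upright on the tray's floor, let go (z of bracket in the frame of tray between -0.002 and 0.012 m and angle between bracket's own z axis and vertical below 0.12 rad and horizontal distance between bracket and tray below 0.055 m and contact force between the fingers and bracket below 0.1 N and linear speed of bracket below 0.02 m/s), for 0.2 s.
2. the gauge is home in the filler tube: collar on the mouth, rod along the tube (x of gauge_collar in the frame of filler_tube below 0.003 m and distance between gauge_collar and filler_tube below 0.006 m and angle between the x axis of gauge and the x axis of filler_tube, either way round below 0.09 rad), for 0.1 s.
3. the gauge is fully drawn out of the tube (x of gauge_tip in the frame of filler_tube above 0.004 m), for 0.1 s.
At the end, for the whole second after the job is handed in: The gauge is held by the gripper alone, at rest and level within 7 degrees, its tip within 40 mm of the light pad's centre seen from above and 130 to 270 mm above the bench; the bracket stands upright (within 7 degrees) on the tray's floor, untouched by the gripper (all of step 1 and horizontal distance between gauge_tip and light_pad below 0.04 m and height (world z) of gauge_tip between 0.13 and 0.27 m and angle between gauge's own x axis and vertical between 1.4508 and 1.6908 rad and linear speed of gauge below 0.02 m/s and contact force between the fingers and gauge above 2 N and contact force between gauge and mould below 0.1 N and contact force between gauge and cradle below 0.1 N and contact force between gauge and tray below 0.1 N and contact force between gauge and light_pad below 0.1 N and contact force between gauge and top_half below 0.1 N and contact force between gauge and bracket below 0.1 N and contact force between gauge and jar below 0.1 N); the arm keeps its last pose, push and grip.
It fails at once if a bystander (phones, jar, screwdriver, spool) is shifted by more than 30 mm (distance of any of phone_a, phone_b, jar, screwdriver, spool from where it was at the start of the episode above 0.03 m).
It also fails if it takes over 70 s, if anything falls off the work surface, if the arm or the gripper's body presses on something with over 40 N, if the wrist force passes 120 N, or if a joint passes its speed limit or range.

## Working session

There is one attempt and no reset: what is moved stays moved. The work goes in short steps, Python scripts to look and compute and a tool call to move; the robot and the scene stay as the last step left them, time stands still between calls to the robot, and variables do not carry over. Pictures are saved under pics/ and viewed, at most 10 in all, crops included, and the job is handed in when it is done.

Besides the shell and the picture viewer there is one more tool, called after "Call:" as name(argument=value, ...) on one line, values as JSON. arm_command: Moves the arm, as the interface text tells. Its arguments: {"type":"object","properties":{"xyz":{"type":"array"},"rot":{"type":"array"},"grip":{"type":"number"},"squeeze":{"type":"number"}},"required":["xyz","rot"]}

```bash
mkdir -p pics; ls
cat > h.py <<'E'
import numpy as np,cv2
from bench import r
def w(cam,p):
    T=np.array(r.camera_model(cam)["T"]);return T[:3,:3]@np.array(p)+T[:3,3]
def proj(cam,P):
    m=r.camera_model(cam);T=np.array(m["T"]);q=T[:3,:3].T@(np.atleast_2d(P)-T[:3,3]).T
    a=q[0]/-q[2];b=-q[1]/-q[2];s=1+m["k1"]*(a*a+b*b)
    return np.c_[m["fx"]*a*s+m["cx"],m["fy"]*b*s+m["cy"]]
def ray(cam,uv,z):
    m=r.camera_model(cam);T=np.array(m["T"])
    d=np.array([(uv[0]-m["cx"])/m["fx"],(uv[1]-m["cy"])/m["fy"]]);x=d.copy()
    for _ in range(20): x=d/(1+m["k1"]*(x@x))
    D=T[:3,:3]@np.array([x[0],-x[1],-1]);return T[:3,3]+D*(z-T[2,3])/D[2]
def snap(cam,f):
    im=np.array(r.camera(cam));cv2.imwrite("pics/"+f,im[:,:,::-1]);return im
E
python3 - <<'E'
from h import *
np.set_printoptions(precision=4,suppress=True)
for c in("scene","top"):
    snap(c,c+"0.png");m=r.camera_model(c);print(c,m["fx"],m["k1"],np.array(m["T"])[:3].tolist())
    for l in["mould","filler_tube","bracket","tray","cradle","gauge","gauge_collar","gauge_tip","light_pad","top_half","jar","phone_a","spool","screwdriver"]:
        print(l,[(w(c,o["at"]).round(4).tolist(),round(o["conf"],2)) for o in r.spot_point(l,c)[:2]])
s=r.read_state();print(s)
E
```

```text
pics
scene 479.4781606021947 -0.11612646330352075 [[-0.2288244405162826, -0.7090249691345575, 0.6670254632067278, 1.437956301113714], [0.9734539058549498, -0.17031042604816327, 0.15291125516140236, 0.19722644124838828], [0.005183492852571543, 0.6843083748742469, 0.729174313507281, 0.971524083545851]]
mould [([0.4416, -0.0158, -0.0041], 0.89)]
filler_tube [([0.5227, -0.0132, 0.0629], 0.43)]
bracket [([0.4418, -0.0164, 0.0392], 0.56)]
tray [([0.5472, -0.2805, -0.002], 0.77)]
cradle [([0.5765, 0.3055, 0.0021], 0.74)]
gauge [([0.582, 0.3074, 0.0483], 0.71), ([0.4203, -0.4731, -0.0012], 0.32)]
gauge_collar [([0.5229, 0.3244, 0.0556], 0.57)]
gauge_tip [([0.4616, 0.346, 0.0574], 0.66)]
light_pad [([0.3791, -0.1767, 0.0017], 0.88)]
top_half [([0.3847, 0.1746, -0.0001], 0.76)]
jar [([0.4182, -0.4746, 0.0011], 0.65), ([0.5253, 0.3241, 0.0572], 0.2)]
phone_a [([0.8099, 0.0274, -0.0033], 0.97), ([0.4086, 0.456, -0.0017], 0.61)]
spool [([0.7525, 0.1933, -0.004], 0.59)]
screwdriver [([0.5441, -0.2801, -0.0038], 0.6), ([0.7489, -0.1996, 0.0003], 0.56)]
top 528.4650850115227 -0.0857512306054539 [[-0
[... 805 characters left out ...]
2)]
phone_a [([0.8102, 0.0206, -0.0015], 0.86), ([0.4096, 0.4579, -0.0016], 0.74)]
spool [([0.7531, 0.1948, -0.0019], 0.87)]
screwdriver [([0.7498, -0.1967, -0.0016], 0.77)]
{'time': 1.5, 'joint_positions': array([-1.1616,  0.3322, -0.0647,  1.4601,  0.0216,  1.3499, -0.0885]), 'joint_vel': array([ 0.0015,  0.0009,  0.0011,  0.0005,  0.0007,  0.0005, -0.0018]), 'joint_torque': array([ -0.0003, -62.3033,   0.0244, -39.0117,  -0.0611,   0.0317,
         0.    ]), 'ee_pos': array([0.2616, 0.5676, 0.2226]), 'eef_rot': array([0.2143, 0.9768, 0.    , 0.    ]), 'ft_force': array([-0.0831, -0.7016, -0.2555]), 'torque': array([0.0063, 0.0763, 0.0163]), 'grip_force': 0.0, 'width': 0.08720086586504522}
```

View pics/top0.png

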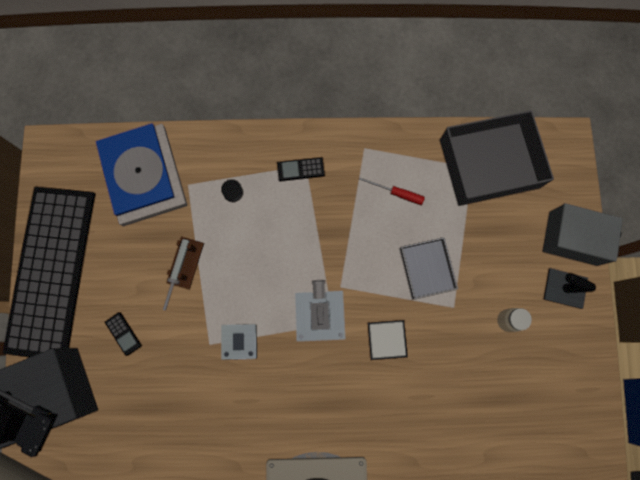

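View pics/scene0.png

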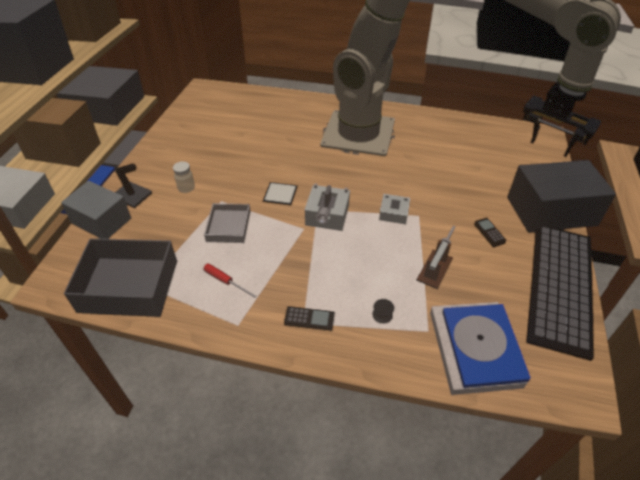

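Top picture: mould (320,315) with tube going up at (319,290), tray (428,268), cradle with gauge (183,262), pad (387,340), top half (239,341). The networks agree with this. Next I get yaw angles from close crops.

Run:
```python
from h import *
t=cv2.imread("pics/top0.png");s=cv2.imread("pics/scene0.png")
def crop(im,c,x,y,wd,h,k):
    o=cv2.resize(im[y:y+h,x:x+wd],None,fx=k,fy=k,interpolation=cv2.INTER_CUBIC)
    for i in range(0,wd,10):cv2.putText(o,str(x+i),(i*k,8),0,.3,(0,255,255));cv2.line(o,(i*k,8),(i*k,14),(0,255,255))
    for i in range(0,h,10):cv2.putText(o,str(y+i),(0,i*k+4),0,.3,(0,255,255))
    return o
a=crop(t,"top",285,270,66,80,6) #396x480... 
b=crop(t,"top",155,230,66,80,6)
cv2.imwrite("pics/c1.png",np.hstack([a,b]))
# yaw by minAreaRect, bright neutral regions
for n,(x,y,wd,h) in dict(tray=(395,232,70,72),pad=(363,315,50,50),mould=(290,285,60,62)).items():
    g=t[y:y+h,x:x+wd].astype(int);sat=g.max(2)-g.min(2)
    m=((sat<35)&(g.max(2)<230)).astype(np.uint8) if n!="pad" else ((sat<40)).astype(np.uint8)
    cs,_=cv2.findContours(m,0,1);c=max(cs,key=cv2.contourArea);print(n,cv2.minAreaRect(c),(x,y))
```

```text
tray ((34.0, 35.5), (71.0, 68.0), 90.0) (395, 232)
pad ((24.117643356323242, 24.5294132232666), (38.3482551574707, 38.19485855102539), 85.60128784179688) (363, 315)
mould ((27.5, 28.0), (56.0, 55.0), 90.0) (290, 285)
```

View pics/c1.png

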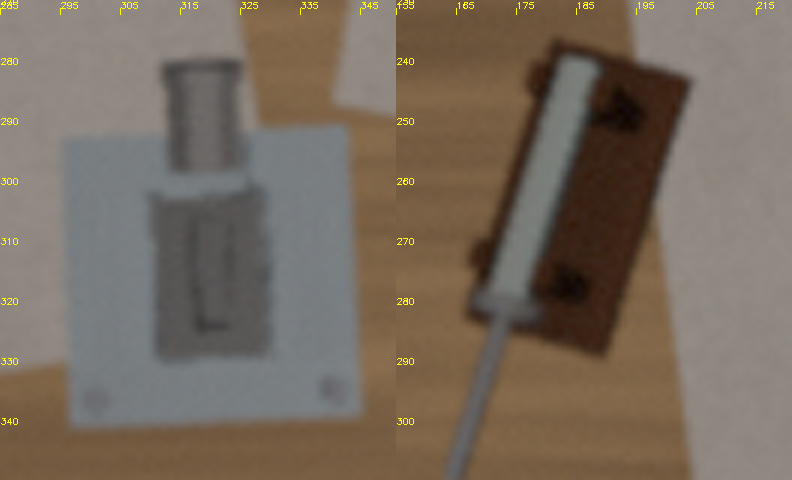

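Crop: mould top corners at about (295.2,293.2), (342.5,290.8), (296.7,341.5), (345.5,338.8), with a small yaw. The tube mouth is near (318.8,281). The gauge handle end is at (186,240) and the collar at (173.5,281).

Run:
```python
from h import *
np.set_printoptions(precision=4,suppress=True)
R=lambda u,v,z:ray("top",(u,v),z)
c=np.array([R(295.2,293.2,.062),R(342.5,290.8,.062),R(345.5,338.8,.062),R(296.7,341.5,.062)])
print(c,"centre",c.mean(0))
for i in range(4):
    d=c[(i+1)%4]-c[i];print(np.hypot(*d[:2]),np.degrees(np.arctan2(d[1],d[0])))
cav=np.array([R(285+x/6,270+y/6,.062) for x,y in[(150,196),(266,186),(271,352),(157,362)]]);print("cav",cav.mean(0))
for i in range(4):
    d=cav[(i+1)%4]-cav[i];print(np.hypot(*d[:2]),np.degrees(np.arctan2(d[1],d[0])))
print("tube far top edge",R(285+203/6,270+62/6,.077),"near",R(285+205/6,270+172/6,.062))
g=[R(155+(x-396)/6,230+y/6,.057) for x,y in[(582,58),(511,295),(507,305),(501,320),(455,476)]]
print("gauge",np.array(g)); d=g[0]-g[-1];print(np.degrees(np.arctan2(d[1],d[0])))
# fin in scene-projected check & tray corners
print("pad",R(363+24.1,315+24.5,.006))
for cam in("scene","top"):
    print(proj(cam,[[.4424,-.0145,.1],[.53,-.28,.03],[.577,.31,.064]]))
```

```text
[[ 0.4926  0.0398  0.062 ]
 [ 0.496  -0.069   0.062 ]
 [ 0.3868 -0.0727  0.062 ]
 [ 0.3831  0.0381  0.062 ]] centre [ 0.4396 -0.0159  0.062 ]
0.10891865125147239 -88.23134021356292
0.10928642422346319 -178.08631435428606
0.11084235546004152 91.90358576205496
0.109559473748796 0.907422212906666
cav [ 0.4403 -0.0164  0.062 ]
0.044491769160460465 -86.24063247693795
0.06286969475562003 -179.71248348664102
0.04337705818072437 93.76045327171977
0.06281286690801231 1.302550627713603
tube far top edge [ 0.5197 -0.0147  0.077 ] near [ 0.479  -0.0149  0.062 ]
gauge [[0.6233 0.2949 0.057 ]
 [0.5305 0.3206 0.057 ]
 [0.5266 0.3221 0.057 ]
 [0.5208 0.3243 0.057 ]
 [0.461  0.3408 0.057 ]]
-15.76370192081151
pad [ 0.3825 -0.1758  0.006 ]
[[327.2134 189.317 ]
 [229.5571 213.4083]
 [439.0223 253.2733]]
[[319.7291 313.9982]
 [429.325  275.8119]
 [178.4475 258.8191]]
```

Call:
arm_command(xyz=[[0.015,-0.035,0],[0.03,-0.07,0],[0.04,-0.11,0],[0.05,-0.145,0],[0.06,-0.18,0],[0.07,-0.22,0],[0.08,-0.255,0],[0.09,-0.29,0],[0.1,-0.325,0],[0.11,-0.36,0],[0.12,-0.395,0],[0.13,-0.43,0],[0.14,-0.465,0],[0.15,-0.5,0],[0.16,-0.53,0],[0.17,-0.56,-0.01],[0.179,-0.584,-0.03],[0.179,-0.584,-0.03],[0.179,-0.584,-0.03],[0.179,-0.584,-0.03]], rot=[[0,0,0.03],[0,0,0.06],[0,0,0.09],[0,0,0.12],[0,0,0.15],[0,0,0.18],[0,0,0.21],[0,0,0.24],[0,0,0.27],[0,0,0.3],[0,0,0.33],[0,0,0.36],[0,0,0.39],[0,0,0.42],[0,0,0.44],[0,0,0.46],[0,0,0.46],[0,0,0.46],[0,0,0.46],[0,0,0.46]], grip=0.55)

```text
time: 3.17
ee_pos: [0.4405, -0.0158, 0.1928]
eef_rot: [-0.014, 1.0, 0.0, -0.0]
ft_force: [0.5, -0.0, 0.2]
width: 0.0477
grip_force: 0.0
```

Call:
arm_command(xyz=[[0,0,-0.03],[0,0,-0.06],[0,0,-0.09],[0,0,-0.11],[0,0,-0.122],[0,0,-0.122],[0,0,-0.122]], rot=[[0,0,0],[0,0,0],[0,0,0],[0,0,0],[0,0,0],[0,0,0],[0,0,0]])

```text
time: 3.75
ee_pos: [0.4406, -0.0154, 0.071]
eef_rot: [-0.015, 1.0, 0.0, -0.0]
ft_force: [-1.0, 0.7, 0.1]
width: 0.0478
grip_force: 0.0
```

Call:
arm_command(xyz=[[0,0,0],[0,0,0],[0,0,0],[0,0,0],[0,0,0],[0,0,0]], rot=[[0,0,0],[0,0,0],[0,0,0],[0,0,0],[0,0,0],[0,0,0]], grip=0, squeeze=20)

```text
time: 4.25
ee_pos: [0.4407, -0.0163, 0.0708]
eef_rot: [-0.014, 1.0, 0.0, 0.0]
ft_force: [-0.6, 0.1, -0.2]
width: 0.0158
grip_force: 0.1
```

Call:
arm_command(xyz=[[0,0,0],[0,0,0],[0,0,0],[0,0,0]], rot=[[0,0,0],[0,0,0],[0,0,0],[0,0,0]])

```text
time: 4.58
ee_pos: [0.4405, -0.0163, 0.0705]
eef_rot: [-0.014, 1.0, 0.0, -0.0]
ft_force: [-0.4, -0.1, -0.3]
width: 0.0121
grip_force: 20.0
```

Call:
arm_command(xyz=[[0,0,0.01],[0,0,0.03],[0,0,0.06],[0,0,0.09],[0,0,0.1],[0,0,0.1]], rot=[[0,0,0],[0,0,0],[0,0,0],[0,0,0],[0,0,0],[0,0,0]])

```text
time: 5.08
ee_pos: [0.4422, -0.0163, 0.1737]
eef_rot: [-0.014, 1.0, 0.001, 0.002]
ft_force: [0.1, 0.9, 0.1]
width: 0.012
grip_force: 20.0
```

Call:
arm_command(xyz=[[0.012,-0.03,0],[0.025,-0.06,0],[0.038,-0.095,0],[0.052,-0.13,0],[0.066,-0.165,0],[0.08,-0.2,0],[0.094,-0.235,0],[0.104,-0.257,0],[0.107,-0.264,-0.01],[0.107,-0.264,-0.04],[0.107,-0.264,-0.07],[0.107,-0.264,-0.1],[0.107,-0.264,-0.12],[0.107,-0.264,-0.13],[0.107,-0.264,-0.132],[0.107,-0.264,-0.134],[0.107,-0.264,-0.134],[0.107,-0.264,-0.134]], rot=[[0,0,0.03],[0,0,0.06],[0,0,0.09],[0,0,0.12],[0,0,0.15],[0,0,0.18],[0,0,0.2],[0,0,0.2],[0,0,0.2],[0,0,0.2],[0,0,0.2],[0,0,0.2],[0,0,0.2],[0,0,0.2],[0,0,0.2],[0,0,0.2],[0,0,0.2],[0,0,0.2]])

```text
time: 6.58
ee_pos: [0.5483, -0.2806, 0.0379]
eef_rot: [-0.114, 0.993, -0.0, 0.001]
ft_force: [-0.2, 0.4, -0.2]
width: 0.0122
grip_force: 20.0
```

Run:
```python
from h import *
a=snap("top","t1.png");b=snap("scene","s1.png")
k=lambda im,x,y:cv2.resize(im[y:y+100,x:x+100,::-1],(400,400),interpolation=cv2.INTER_CUBIC)
cv2.imwrite("pics/c2.png",np.hstack([k(a,380,220),k(b,180,160)]))
print(r.read_state()["ee_pos"],r.read_state()["ft_force"])
for c in("top","scene"):
  for l in("bracket","tray"):print(c,l,[(w(c,o["at"]).round(4),o["conf"]) for o in r.spot_point(l,c)[:1]])
```

```text
[ 0.5482577  -0.28055169  0.03775641] [ 0.20603569  0.74139814 -0.55989106]
top bracket [(array([ 0.5477, -0.2819,  0.0058]), 0.58)]
top tray [(array([ 5.454e-01, -2.810e-01, -2.000e-04]), 0.94)]
scene bracket [(array([ 0.5492, -0.2829,  0.006 ]), 0.5)]
scene tray [(array([ 0.5465, -0.2813, -0.0025]), 0.83)]
```

View pics/c2.png

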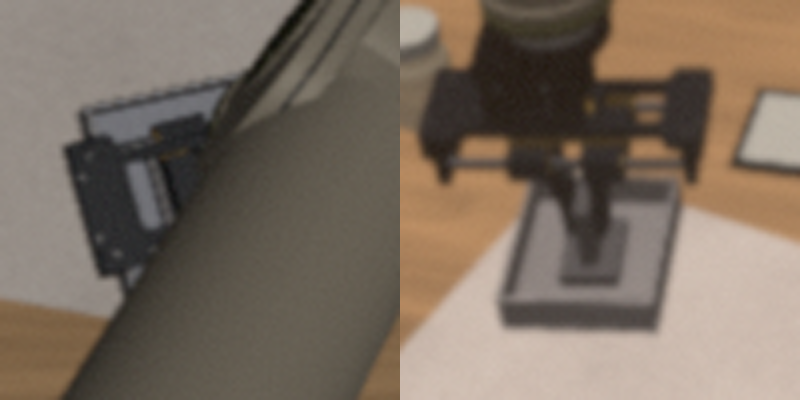

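The bracket hangs upright over the middle of the tray, with its foot at crop (592,262), a few mm above the floor. I'll lower it until it touches and release it.

Call:
arm_command(xyz=[[0,0,-0.002],[0,0,-0.004],[0,0,-0.004],[0,0,-0.004]], rot=[[0,0,0],[0,0,0],[0,0,0],[0,0,0]])

```text
time: 7.22
ee_pos: [0.548, -0.2804, 0.034]
eef_rot: [-0.114, 0.994, 0.0, 0.001]
ft_force: [-4.8, 3.9, 15.8]
width: 0.0118
grip_force: 20.0
```

Contact made. Releasing.

Call:
arm_command(xyz=[[0,0,0.001],[0,0,0.001],[0,0,0.001],[0,0,0.001],[0,0,0.001],[0,0,0.001]], rot=[[0,0,0],[0,0,0],[0,0,0],[0,0,0],[0,0,0],[0,0,0]], grip=0.4)

```text
time: 7.72
ee_pos: [0.5474, -0.2803, 0.0334]
eef_rot: [-0.114, 0.993, 0.0, -0.0]
ft_force: [-0.1, -0.6, -0.9]
width: 0.0339
grip_force: 0.0
```

Call:
arm_command(xyz=[[0,0,0.015],[0,0,0.045],[0,0,0.085],[0,0,0.125],[0,0,0.15],[0,0,0.15]], rot=[[0,0,0],[0,0,0],[0,0,0],[0,0,0],[0,0,0],[0,0,0]])

```text
time: 8.22
ee_pos: [0.5497, -0.282, 0.1896]
eef_rot: [-0.114, 0.994, -0.002, 0.004]
ft_force: [0.7, -0.1, -0.4]
width: 0.0347
grip_force: 0.0
```

Call:
arm_command(xyz=[[0.002,0.035,0],[0.004,0.07,0],[0.006,0.11,0],[0.008,0.15,0],[0.01,0.19,0],[0.012,0.23,0],[0.014,0.27,0],[0.016,0.31,0],[0.018,0.35,0],[0.02,0.39,0],[0.022,0.43,0],[0.024,0.47,0],[0.026,0.51,0],[0.028,0.545,0],[0.028,0.575,0],[0.028,0.588,0],[0.028,0.588,0],[0.028,0.588,0],[0.028,0.588,0]], rot=[[0,0,-0.03],[0,0,-0.06],[0,0,-0.1],[0,0,-0.14],[0,0,-0.18],[0,0,-0.22],[0,0,-0.26],[0,0,-0.3],[0,0,-0.34],[0,0,-0.38],[0,0,-0.42],[0,0,-0.46],[0,0,-0.5],[0,0,-0.504],[0,0,-0.504],[0,0,-0.504],[0,0,-0.504],[0,0,-0.504],[0,0,-0.504]], grip=0.7)

```text
time: 9.8
ee_pos: [0.5761, 0.3055, 0.1834]
eef_rot: [0.139, 0.99, -0.001, 0.0]
ft_force: [-0.6, -0.2, 0.8]
width: 0.0611
grip_force: 0.0
```

Run:
```python
from h import *
b=snap("scene","s2.png")
k=lambda im,x,y:cv2.resize(im[y:y+100,x:x+100,::-1],(400,400),interpolation=cv2.INTER_CUBIC)
cv2.imwrite("pics/c3.png",np.hstack([k(b,180,160),k(b,390,200)]))
for l in("bracket","gauge_collar","gauge_tip","gauge"):print(l,[(w("scene",o["at"]).round(4),o["conf"]) for o in r.spot_point(l,"scene")[:1]])
```

```text
bracket [(array([ 0.5498, -0.2867,  0.0029]), 0.72)]
gauge_collar [(array([0.5213, 0.3247, 0.0563]), 0.8)]
gauge_tip [(array([0.4582, 0.3457, 0.0598]), 0.77)]
gauge [(array([0.5796, 0.3084, 0.0523]), 0.72)]
```

View pics/c3.png

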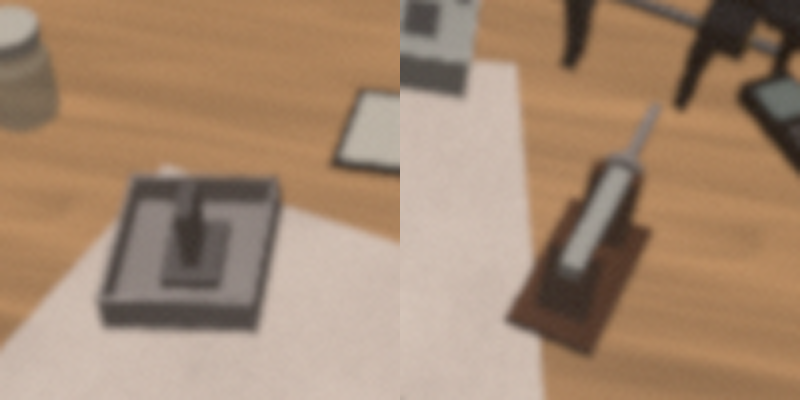

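The bracket stands upright mid-tray at left-crop (195,250). The gauge lies undisturbed in its cradle, from right-crop (570,270) to (655,105). Descending on the handle.

Call:
arm_command(xyz=[[0,0.0025,-0.03],[0,0.0025,-0.065],[0,0.0025,-0.1],[0,0.0025,-0.125],[0,0.0025,-0.14],[0,0.0025,-0.145],[0,0.0025,-0.145],[0,0.0025,-0.145]], rot=[[0,0,0],[0,0,0],[0,0,0],[0,0,0],[0,0,0],[0,0,0],[0,0,0],[0,0,0]])

```text
time: 10.72
ee_pos: [0.5762, 0.3101, 0.0396]
eef_rot: [0.138, 0.99, 0.0, 0.0]
ft_force: [0.5, 0.1, 0.4]
width: 0.061
grip_force: 0.0
```

Call:
arm_command(xyz=[[0,0,0],[0,0,0],[0,0,0],[0,0,0],[0,0,0],[0,0,0],[0,0,0],[0,0,0],[0,0,0],[0,0,0],[0,0,0]], rot=[[0,0,0],[0,0,0],[0,0,0],[0,0,0],[0,0,0],[0,0,0],[0,0,0],[0,0,0],[0,0,0],[0,0,0],[0,0,0]], grip=0, squeeze=40)

```text
time: 11.63
ee_pos: [0.5755, 0.3101, 0.0386]
eef_rot: [0.137, 0.991, 0.0, -0.0]
ft_force: [-0.8, 0.2, -0.4]
width: 0.0137
grip_force: 40.0
```

Call:
arm_command(xyz=[[0,0,0.01],[0,0,0.03],[0,0,0.06],[0,0,0.1],[0,0,0.13],[0,0,0.14],[0,0,0.14]], rot=[[0,0,0],[0,0,0],[0,0,0],[0,0,0],[0,0,0],[0,0,0],[0,0,0]])

```text
time: 12.22
ee_pos: [0.577, 0.3107, 0.1823]
eef_rot: [0.138, 0.99, 0.002, 0.002]
ft_force: [0.3, 0.3, -1.9]
width: 0.0136
grip_force: 40.0
```

Run:
```python
from h import *
from scipy.spatial.transform import Rotation as R
p=np.radians(1.6)
Q=R.from_rotvec(-np.radians(15)*np.array([-np.sin(p),np.cos(p),0]))*R.from_rotvec([0,0,.302])
print(Q.as_rotvec())
print(r.read_state()["ee_pos"],r.read_state()["eef_rot"])
```

```text
[-0.03226151 -0.26080453  0.30026789]
[0.57701401 0.31067973 0.18233811] [0.13756992 0.99048812 0.00196999 0.00198214]
```

Call:
arm_command(xyz=[[0.01,-0.03,0],[0.02,-0.065,0],[0.032,-0.1,0],[0.044,-0.14,0],[0.056,-0.18,0],[0.068,-0.22,0],[0.08,-0.26,0],[0.09,-0.295,0],[0.099,-0.32,0],[0.099,-0.32,0],[0.099,-0.32,0],[0.099,-0.32,0]], rot=[[-0.004,-0.03,0.035],[-0.008,-0.06,0.07],[-0.012,-0.09,0.105],[-0.016,-0.12,0.14],[-0.02,-0.15,0.175],[-0.024,-0.18,0.21],[-0.028,-0.21,0.245],[-0.03,-0.24,0.28],[-0.0323,-0.2608,0.3003],[-0.0323,-0.2608,0.3003],[-0.0323,-0.2608,0.3003],[-0.0323,-0.2608,0.3003]])

```text
time: 13.22
ee_pos: [0.6737, -0.0088, 0.177]
eef_rot: [-0.013, 0.992, 0.002, 0.129]
ft_force: [-0.5, -0.1, -1.7]
width: 0.0135
grip_force: 40.0
```

Run:
```python
from h import *
from scipy.spatial.transform import Rotation as R
np.set_printoptions(precision=4,suppress=True)
s=r.read_state();print(s["ee_pos"],R.from_quat(s["eef_rot"]).as_matrix())
for c in("top","scene"):
  im=snap(c,c+"3.png")
  if c=="top":a=im
  for l in("filler_tube","gauge_collar","gauge_tip","gauge"):print(c,l,[(w(c,o["at"]).round(4),round(o["conf"],2)) for o in r.spot_point(l,c)[:2]])
k=lambda im,x,y:cv2.resize(im[y:y+100,x:x+100,::-1],(400,400),interpolation=cv2.INTER_CUBIC)
cv2.imwrite("pics/c4.png",np.hstack([k(a,270,220),k(im,280,170)]))
```

```text
[ 0.6737 -0.0088  0.177 ] [[-0.9663 -0.0266  0.2562]
 [-0.0256  0.9996  0.0076]
 [-0.2563  0.0008 -0.9666]]
top filler_tube []
top gauge_collar []
top gauge_tip []
top gauge []
scene filler_tube [(array([ 0.5213, -0.0148,  0.0632]), 0.49), (array([ 0.3805, -0.1746, -0.0007]), 0.22)]
scene gauge_collar [(array([ 0.6201, -0.0119,  0.1831]), 0.65)]
scene gauge_tip []
scene gauge [(array([ 0.6752, -0.011 ,  0.1915]), 0.62), (array([ 0.4187, -0.4762,  0.003 ]), 0.26)]
```

View pics/c4.png

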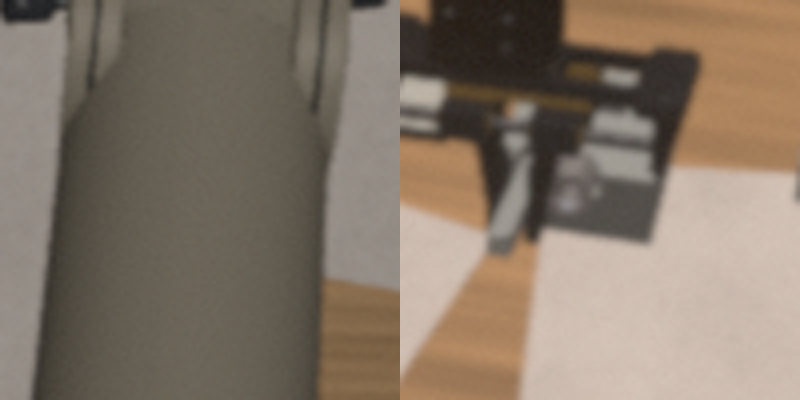

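The arm hides the top view. In the scene crop the handle end is at (500,245) and the tube mouth at (575,190). The grasp agrees with the expected geometry to within about 4 mm, so I'll lower onto the bore axis.

Call:
arm_command(xyz=[[0,-0.002,-0.03],[0,-0.002,-0.06],[0,-0.002,-0.085],[0,-0.002,-0.095],[0,-0.002,-0.095],[0,-0.002,-0.095],[0,-0.002,-0.095]], rot=[[0,0,0],[0,0,0],[0,0,0],[0,0,0],[0,0,0],[0,0,0],[0,0,0]])

```text
time: 14.3
ee_pos: [0.6758, -0.012, 0.0856]
eef_rot: [-0.013, 0.991, 0.002, 0.132]
ft_force: [0.1, 0.1, -1.0]
width: 0.0135
grip_force: 40.0
```

Run:
```python
from h import *
from scipy.spatial.transform import Rotation as R
np.set_printoptions(precision=4,suppress=True)
s=r.read_state();M=R.from_quat(s["eef_rot"]).as_matrix();print(s["ee_pos"],s["ft_force"])
d=-M[:,0];h=s["ee_pos"]-.019*M[:,2]
for n,o in dict(end=48,mid=0,collar=-56,tip=-122).items():print(n,h+d*o/1000,proj("scene",h+d*o/1000))
print(proj("scene",[.5235,-.0145,.062]))
t=(h[0]-.5235)/d[0];print("axis at mouth",h-d*t,"L",t)
im=snap("scene","s4.png")
for l in("filler_tube","gauge_collar","gauge_tip","gauge"):print(l,[(w("scene",o["at"]).round(4),round(o["conf"],2)) for o in r.spot_point(l,"scene")[:1]])
cv2.imwrite("pics/c5.png",cv2.resize(im[180:270,270:380,::-1],(770,630)[:2],interpolation=cv2.INTER_CUBIC)[:600])
```

```text
[ 0.6758 -0.012   0.0856] [ 0.1212  0.0707 -1.0317]
end [ 0.7172 -0.0109  0.1165] [[303.2672 257.9153]]
mid [ 0.6709 -0.0121  0.104 ] [[307.6868 247.3939]]
collar [ 0.6168 -0.0135  0.0893] [[312.4787 235.99  ]]
tip [ 0.5531 -0.0152  0.0721] [[317.6759 223.6263]]
[[320.4594 218.8589]]
axis at mouth [ 0.5235 -0.0159  0.0641] L 0.1527273014293087
filler_tube [(array([ 0.5221, -0.0171,  0.0621]), 0.61)]
gauge_collar []
gauge_tip []
gauge [(array([ 0.6781, -0.0168,  0.0979]), 0.55)]
```

View pics/c5.png

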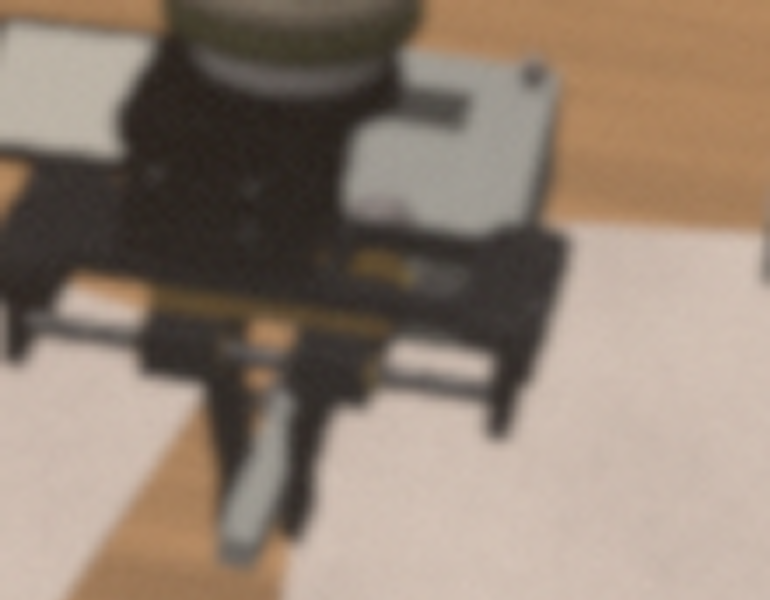

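The handle end is at crop (240,550), i.e. pixel (304,258), which matches the prediction. Correcting by 2 mm and entering the funnel.

Call:
arm_command(xyz=[[0,0.001,-0.002],[0,0.001,-0.002],[-0.0097,0.001,-0.0046],[-0.0193,0.0005,-0.0072],[-0.0241,0.0005,-0.0085],[-0.029,0,-0.0098],[-0.0338,0,-0.0111],[-0.0386,0,-0.0124],[-0.0434,0,-0.0137],[-0.0434,0,-0.0137]], rot=[[0,0,0],[0,0,0],[0,0,0],[0,0,0],[0,0,0],[0,0,0],[0,0,0],[0,0,0],[0,0,0],[0,0,0]])

```text
time: 15.38
ee_pos: [0.6303, -0.0117, 0.0696]
eef_rot: [-0.013, 0.991, 0.002, 0.13]
ft_force: [-2.1, 0.4, -0.7]
width: 0.0132
grip_force: 40.0
```

Call:
arm_command(xyz=[[-0.0048,0,-0.0013],[-0.0097,-0.0003,-0.0026],[-0.0145,-0.0004,-0.0039],[-0.0193,-0.0005,-0.0052],[-0.0241,-0.0006,-0.0065],[-0.029,-0.0008,-0.0078],[-0.0338,-0.0009,-0.0091],[-0.0386,-0.001,-0.0104],[-0.0386,-0.001,-0.0104]], rot=[[0,0,0],[0,0,0],[0,0,0],[0,0,0],[0,0,0],[0,0,0],[0,0,0],[0,0,0],[0,0,0]])

```text
time: 16.13
ee_pos: [0.5914, -0.0127, 0.0591]
eef_rot: [-0.013, 0.991, 0.002, 0.13]
ft_force: [-2.1, 3.0, 0.9]
width: 0.0137
grip_force: 40.0
```

Call:
arm_command(xyz=[[-0.0024,0,-0.0006],[-0.0048,0,-0.0013],[-0.0072,0,-0.0019],[-0.0087,0,-0.0023],[-0.0087,0,-0.0023]], rot=[[0,0,0],[0,0,0],[0,0,0],[0,0,0],[0,0,0]])

```text
time: 16.55
ee_pos: [0.5836, -0.0128, 0.0571]
eef_rot: [-0.013, 0.991, 0.002, 0.13]
ft_force: [-0.7, 1.9, 1.4]
width: 0.0134
grip_force: 40.0
```

Call:
arm_command(xyz=[[-0.0015,0,-0.0004],[-0.003,0,-0.0008],[-0.003,0,-0.0008]], rot=[[0,0,0],[0,0,0],[0,0,0]])

```text
time: 16.8
ee_pos: [0.5807, -0.0128, 0.0563]
eef_rot: [-0.013, 0.991, 0.002, 0.13]
ft_force: [0.9, 3.0, 1.4]
width: 0.0135
grip_force: 40.0
```

Call:
arm_command(xyz=[[-0.0015,0,-0.0004],[-0.003,0,-0.0008],[-0.003,0,-0.0008]], rot=[[0,0,0],[0,0,0],[0,0,0]])

```text
time: 17.05
ee_pos: [0.5795, -0.0127, 0.0566]
eef_rot: [-0.013, 0.991, 0.002, 0.132]
ft_force: [7.2, 2.5, 0.1]
width: 0.0135
grip_force: 40.0
```

Call:
arm_command(xyz=[[-0.001,0,-0.0003],[-0.002,0,-0.0005],[-0.002,0,-0.0005],[-0.002,0,-0.0005],[-0.002,0,-0.0005]], rot=[[0,0,0],[0,0,0],[0,0,0],[0,0,0],[0,0,0]])

```text
time: 17.47
ee_pos: [0.5794, -0.0127, 0.0571]
eef_rot: [-0.013, 0.991, 0.002, 0.134]
ft_force: [14.1, 2.3, -1.1]
width: 0.0137
grip_force: 40.0
```

Run:
```python
from h import *
s=r.read_state();print(s["ee_pos"],s["ft_force"],s["torque"])
im=snap("scene","s5.png")
for l in("filler_tube","gauge_collar","gauge"):print(l,[(w("scene",o["at"]).round(4),round(o["conf"],2)) for o in r.spot_point(l,"scene")[:1]])
cv2.imwrite("pics/c6.png",cv2.resize(im[180:265,270:380,::-1],(770,595),interpolation=cv2.INTER_CUBIC))
```

```text
[ 0.57935014 -0.01267725  0.05711991] [14.06988311  2.27290588 -1.12300836] [ 0.63120653 -2.45668818  0.0391988 ]
filler_tube [(array([ 0.4199, -0.4709,  0.    ]), 0.71)]
gauge_collar [(array([ 0.5217, -0.0133,  0.0629]), 0.54)]
gauge [(array([ 0.5797, -0.0152,  0.0709]), 0.47)]
```

View pics/c6.png

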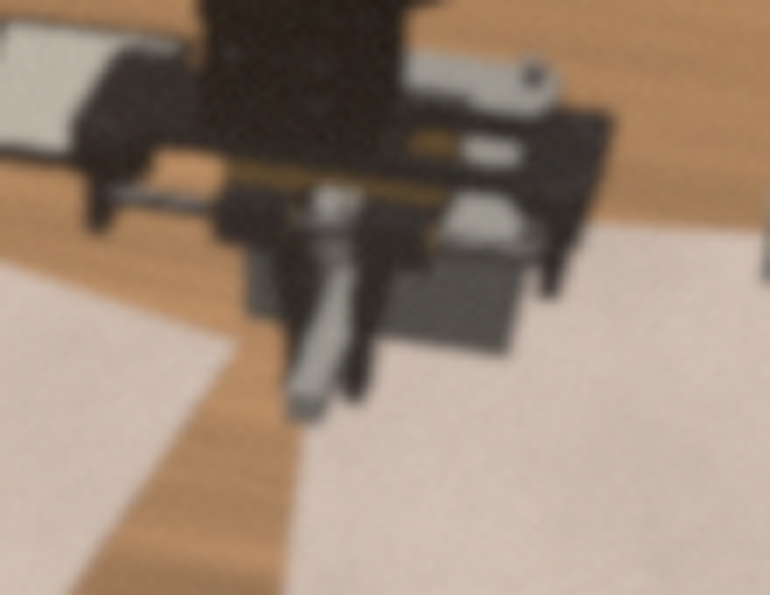

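The collar at crop (335,240) sits on the tube's mouth. The network puts it at (0.522,-0.013,0.063), and the push force rises against a hard stop, so it is home. Drawing out along the bore.

Call:
arm_command(xyz=[[0.0048,0.0001,0.0013],[0.0097,0.0003,0.0026],[0.0193,0.0005,0.0052],[0.029,0.0008,0.0078],[0.0386,0.001,0.0104],[0.0483,0.0013,0.0129],[0.0579,0.0016,0.0155],[0.0676,0.0019,0.0181],[0.0772,0.0022,0.0207],[0.0869,0.0024,0.0233],[0.0966,0.0027,0.0259],[0.0966,0.0027,0.0259],[0.0966,0.0027,0.0259]], rot=[[0,0,0],[0,0,0],[0,0,0],[0,0,0],[0,0,0],[0,0,0],[0,0,0],[0,0,0],[0,0,0],[0,0,0],[0,0,0],[0,0,0],[0,0,0]])

```text
time: 18.75
ee_pos: [0.6719, -0.0108, 0.0802]
eef_rot: [-0.013, 0.991, 0.001, 0.13]
ft_force: [-0.1, -0.5, -1.9]
width: 0.0138
grip_force: 40.0
```

Call:
arm_command(xyz=[[0,0,0.02],[0,0,0.05],[0,0,0.08],[0,0,0.1],[-0.02,-0.02,0.1],[-0.045,-0.045,0.1],[-0.07,-0.068,0.1],[-0.095,-0.092,0.1],[-0.12,-0.116,0.1],[-0.145,-0.14,0.1],[-0.16,-0.155,0.1],[-0.168,-0.161,0.1],[-0.168,-0.161,0.1],[-0.168,-0.161,0.1],[-0.168,-0.161,0.1],[-0.168,-0.161,0.1]], rot=[[0,0,0],[0,0,0],[0,0.03,0],[-0.001,0.06,0],[-0.002,0.09,0],[-0.003,0.12,0],[-0.004,0.15,0],[-0.005,0.18,0],[-0.006,0.21,0],[-0.007,0.24,0],[-0.007,0.26,0],[-0.007,0.26,0],[-0.007,0.26,0],[-0.007,0.26,0],[-0.007,0.26,0],[-0.007,0.26,0]])

```text
time: 20.08
ee_pos: [0.5053, -0.1696, 0.1808]
eef_rot: [-0.014, 1.0, 0.0, 0.001]
ft_force: [-0.3, -0.0, -2.2]
width: 0.0135
grip_force: 40.0
```

Run:
```python
from h import *
from scipy.spatial.transform import Rotation as R
s=r.read_state();M=R.from_quat(s["eef_rot"]).as_matrix();d=-M[:,0];h=s["ee_pos"]-.019*M[:,2];print("tip calc",h-.122*d,d)
im=snap("scene","s6.png")
for l in("gauge_tip","gauge_collar","gauge","light_pad","bracket"):print(l,[(w("scene",o["at"]).round(4),round(o["conf"],2)) for o in r.spot_point(l,"scene")[:1]])
cv2.imwrite("pics/c7.png",cv2.resize(im[130:260,180:350,::-1],(765,585),interpolation=cv2.INTER_CUBIC))
```

```text
tip calc [ 0.38329018 -0.17311968  0.19956251] [0.99959109 0.02853069 0.0019119 ]
gauge_tip []
gauge_collar [(array([ 0.4514, -0.1721,  0.1982]), 0.41)]
gauge []
light_pad [(array([ 0.3795, -0.1751, -0.    ]), 0.84)]
bracket [(array([ 0.5495, -0.2829,  0.0025]), 0.87)]
```

View pics/c7.png

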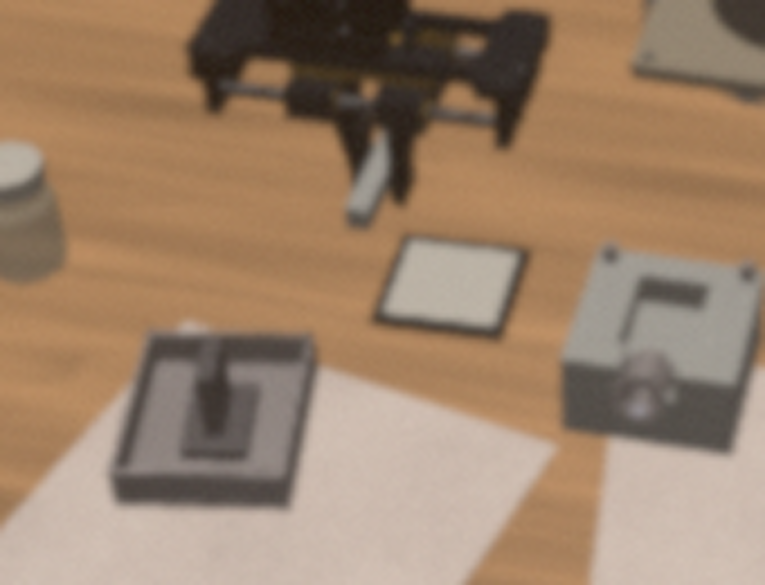

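The gauge is held level at crop (370,180), with its tip computed within 5 mm of the pad centre at 0.20 m height. The bracket stands in the tray at crop (215,415) and the arm is still. Handing in.

```bash
python3 -c "
from bench import r
print(r.close_job())"
```

```text
the job is handed in; nothing more can be done
None
```

The job is handed in (no verdict was returned): the bracket stands upright in the tray, the gauge went home in the filler tube and was drawn fully out, and it is now held level with its tip about 4 mm from the light pad's centre, 0.20 m above the bench.

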